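# Shut the air and draw the dispersing nozzle for a seal check

### The job

Get the dry dispersing unit's nozzle ready for a seal check: first shut the air with the black handwheel on the deck (clockwise, right to its stop), and only then grip the steel nozzle by its knurled head and draw it straight out along its leaning bore, without forcing it sideways, until its black O-ring stands about a centimetre clear of the aluminium block. Do not pull it right out: finish while holding it there, still in the bore, for the inspector to look at, and leave everything else on the unit and the bench where it stands.

Things in the scene. Friction and masses are not known exactly. Their poses are not given: they have to be found in the camera images.
- valve (a joint): Opening of the air valve, rad: 0 = shut, hard against its stop; it starts 3.2 to 5.0 open. Turning the wheel clockwise seen from above lowers it. It turns stiffly (about 0.08 N m) and stays where it is left. The small gauge dial in the deck behind it falls to zero as the valve shuts.
- valve_wheel (a point): Centre of the valve's handwheel, a black disc 52 mm in diameter and 14 mm thick with a 20 mm hub 4 mm high on top and one white line from the hub to the rim; this point is on its axis, at half the disc's thickness, 141 mm above the bench and 55 mm above the deck. Its axis is vertical. Below the disc there is only the slim brass valve and a thin steel pipe (its top 34 mm below this point), so a gripper can straddle the disc from above across its diameter and turn.
- unit: The dry dispersing unit, fixed on the bench: white housing 230 mm deep (x) and 260 mm wide, deck 86 mm high, with a 100 mm wide nose, 75 mm high, on its left (+y) end; the small gauge and a steel trough are on the deck's far side. Origin on the bench under the housing; x points away from the robot at yaw 0, y to the left, z up. The wheel stands at (-30, -100, 141) mm in this frame, the bore's mouth at (-20, 120, 135) mm.
- feed_block: Square aluminium block (54 x 54 mm) on the nose, fixed to the unit. Origin in the centre of the bore's mouth, on the block's top face; z points out of the bore along its axis, which leans 15 degrees (0.26 rad) from vertical towards the unit's front (its -x); y is the unit's y. Four screw heads 3 mm high stand on its corners. The bore is 17 mm wide and 100 mm deep.
- nozzle: The loose steel nozzle in the bore, 0.14 to 0.28 kg: a round shank 16 mm in diameter, 92 mm long, with a collar 28 mm in diameter and 6 mm thick that rests on the block, and above the collar a knurled grip head 20 mm in diameter and 38 mm tall with a dark hole on top. Origin on its axis at the underside of the collar (at the bore's mouth when seated); z along its axis towards the head. It slides freely with about 0.5 mm play all round and drops back when let go.
- nozzle_grip (a point): Point on the nozzle's axis, 28 mm above the collar's underside: the place to grip it (head 20 mm in diameter here, 16 mm of head remain above).
- nozzle_oring (a point): Centre of the nozzle's black O-ring (3 mm thick), on its axis 40 mm below the collar's underside; hidden in the bore at the start.
- nozzle_foot (a point): Lower end of the nozzle's shank, on its axis, 92 mm below the collar's underside.
- dust_cap: Bystander: grey plastic cap, 32 mm in diameter, 15 mm high, on the front of the unit's deck. Origin at its underside.
- vial: Bystander: small glass vial with a white cap, 24 mm in diameter, 45 mm high, standing on the unit's deck between wheel and nozzle. Origin at its underside.
- sample_jar: Bystander: white jar with a black cap, 60 mm in diameter, 75 mm high, on the bench. Origin at its underside.
- amber_bottle: Bystander: amber glass bottle, 64 mm in diameter, 140 mm high, on the bench. Origin at its underside.
- beaker: Bystander: open steel beaker, 72 mm in diameter, 85 mm high, on the bench. Origin at its underside.
- brush: Bystander: flat cleaning brush 190 mm long, lying on the bench. Origin at the middle of its underside.
Not all that is in view belongs to the job. Of the things like the nozzle, leave any that is brown or red; of the rest the larger one is meant.

How it is judged:
On the way, in this order (a step that is already met when the one before it is completed fails the run):
1. the air valve is turned shut to its stop, the nozzle still seated (value of joint valve below 0.12 rad and z of nozzle_oring in the frame of feed_block below -0.032 m), for 0.2 s.
2. the nozzle is drawn up with its O-ring clear of the block and held by the fingers (z of nozzle_oring in the frame of feed_block above 0.003 m and contact force between the fingers and nozzle above 2 N), for 0.2 s.
At the end, for the whole second after the job is handed in: The valve is shut (within 0.12 rad of its stop); the nozzle stands still, held by the fingers (more than 2 N), in line with the bore (within 0.05 rad), its O-ring's centre 3 to 20 mm above the block's face, and it presses on the block with less than 25 N (all of step 2 and value of joint valve below 0.12 rad and z of nozzle_oring in the frame of feed_block below 0.02 m and angle between the z axis of nozzle and the z axis of feed_block, either way round below 0.05 rad and contact force between nozzle and feed_block below 25 N and linear speed of nozzle below 0.01 m/s); the arm keeps its last pose, push and grip.
It fails at once if the nozzle is lifted more than 8 mm while the air is still on (z of nozzle_oring in the frame of feed_block above -0.032 m and value of joint valve above 0.15 rad).
It fails at once if the nozzle is pulled (nearly) right out: less than 10 mm of it left in the bore (z of nozzle_foot in the frame of feed_block above -0.01 m).
It fails at once if the nozzle, off its seat, is forced against the block with more than 40 N (z of nozzle_oring in the frame of feed_block above -0.038 m and contact force between nozzle and feed_block above 40 N).
It fails at once if a bystander is moved by more than 30 mm (distance of any of dust_cap, vial, sample_jar, amber_bottle, beaker, brush from where it was at the start of the episode above 0.03 m).
It also fails if it takes over 64 s, if anything falls off the work surface, if the arm or the gripper's body presses on something with over 40 N, if the wrist force passes 120 N, or if a joint passes its speed limit or range.

### The arm

A 6-joint arm with a two-finger parallel gripper is mounted at the origin on the work surface. World frame = base frame: x ahead of the robot, y to its left, z up, the work surface at z = 0. Lengths are in m, angles in rad, forces in N, time in s.
With the tool pointing down it reaches from about 0.35 to 0.8 m from the base axis. Payload 7.3 kg.
Tool frame: the origin (TCP) lies at the very end of the fingers, on their centre line; the grasp point (between the pads) lies 19 mm behind it; z points along the fingers, y is the line along which they close (so a half turn about z gives the same grasp; the last joint's range is limited). The gripper opens to 85 mm and grips with 20 to 120 N. Pads are 22 mm wide; open, the fingers measure 114 mm over their backs; the gripper's body (76 mm by 85 mm) begins 54 mm behind the grasp point. The pads swing forward as they close: fully open they stand 13 mm farther back than shut.
Start: joints at [1.183, 0.342, 1.524, -0, 1.275, -0.146], TCP at [0.126, 0.51, 0.231] pointing down, gripper open.
Joint ranges: [-2.53, 2.53], [-0.77, 2.02], [0.04, 2.7], [-1, 4.14], [0.28, 2.66], [-3.11, 3.11]. Speed limits (rad/s): [2.57, 2.57, 3.14, 3.14, 3.14, 3.14].

### API

Orientations are given as a unit quaternion [w, x, y, z].
In Python, from rig import read_state, cams, hand_in gives the robot as it stands.
- The arm moves only by the tool jog_arm, never from a script. Its argument "targets" is a list of rows, each a list of 7 numbers: the shift along the tool's x, y, z scaled (see below), then the turn, a rotation vector about the tool's x, y, z scaled (see below), then the opening, from 0 (shut) to 1 (fully open). A call has 1 to 5 rows; each row shifts and turns the commanded pose from where the row before left it, along the tool's axes as they then stand; what a row does not reach is not made up. The controller multiplies each number of a shift by 600 mm and each number of a turn by 60 degrees. A row lasts 1/12 s, in which the tool goes at most 41.7 mm and 7.16 degrees, less where a joint would pass 70% of its speed; a pose out of reach is approached as far as the arm can. A call with a number of a shift or a turn outside -1 to 1 is refused whole. A call with a gripper value outside its range is refused whole. The fingers move at their own pace and stop on an object; "newtons" is the grip in N (left out, the last holds). Time passes only in rows, so rows that do not move let the fingers close. It gives the time, the measured TCP pose, the force, the opening and the grip force at its end, in the units of the state.
- read_state(): the state, without advancing time (a new reading comes with each control period).
- cams.capture(name): name is "scene" or "top" or "wrist"; returns the picture (384x512x3 uint8, red, green, blue); there is no depth.
- cams.calibration(name): a dict with "vertical_fov" (degrees; the focal length in pixels is half the picture's height over the tangent of half this angle, whatever the lens; pixels are square), "cx", "cy" (the principal point, pixels), "rvec" (rotation vector, rad) and "tvec" (3), from world to camera coordinates, as OpenCV has them; the wrist camera has in their place "hand_eye" (4x4, takes a point from camera to tool coordinates, whose origin is the TCP and whose axes are the flange's). Camera axes: x right, y down, z forward; pixel columns grow to the right and rows downward; lengths in m; the calibration is good to about 2 mm. A picture is of the moment at which its call begins: read the wrist's pose just before it. calibration takes no time and is no camera call.
- hand_in(): hands the job in; it is judged then, once.
The state is a dict: "t": time; "joints": joint angles; "joint_vel": joint speeds; "tau": joint torques, N m; "tool_pos": TCP position; "ee_rot": TCP orientation; "ft_force": force on the tool from outside, world axes, zero at the start; "moment": the same for the moment, N m; "opening": opening from 0.0 (shut) to 1.0 (fully open); "grip_force": force on a finger pad.
Only numpy, scipy, OpenCV 4.12 (cv2) and the standard library are available. Lean on these libraries where they do the work, as an engineer would, in place of code of your own. Each camera call takes 0.05 s, during which the arm holds its last target. There are 200 camera calls.

## Working session

There is one attempt and no reset: what is moved stays moved. The work goes in short steps, Python scripts to look and compute and a tool call to move; the robot and the scene stay as the last step left them, time stands still between calls to the robot, and variables do not carry over. Pictures are saved under pics/ and viewed, at most 10 in all, crops included, and the job is handed in when it is done.

Besides the shell and the picture viewer there is one more tool, called after ">>>" in YAML: its name, and indented under it one key for each argument. jog_arm: Moves the arm, as the interface text tells. Its arguments: {"type":"object","properties":{"targets":{"type":"array","items":{"type":"array","items":{"type":"number","minimum":-1,"maximum":1}}},"newtons":{"type":"number"}},"required":["targets"]}

```bash
ls; mkdir -p pics
python3 - <<'E'
from rig import read_state, cams
import cv2, numpy as np
for n in ("scene","top"):
    im=cams.capture(n); cv2.imwrite(f"pics/{n}0.png",im[:,:,::-1]); 
for n in ("scene","top","wrist"): print(n,cams.calibration(n))
print(read_state())
a=cv2.imread("pics/scene0.png");b=cv2.imread("pics/top0.png")
cv2.imwrite("pics/both0.png",cv2.resize(np.vstack([a,b]),(800,1200))[:600]) if 0 else None
E
```

```text
pics
scene {'vertical_fov': 56.9913888434351, 'cx': 263.27040309217364, 'cy': 186.2615812573266, 'rvec': array([ 2.25216481,  1.41302548, -0.39198557]), 'tvec': array([-0.21369756, -0.31362158,  1.22501422])}
top {'vertical_fov': 51.38554535919431, 'cx': 254.6085326711231, 'cy': 192.89907396746102, 'rvec': array([ 2.18187161, -2.2081099 ,  0.07718136]), 'tvec': array([0.01393949, 0.51490904, 1.12616777])}
wrist {'vertical_fov': 60.49555110754436, 'cx': 253.83031990842576, 'cy': 186.5711371745202, 'hand_eye': array([[ 5.99396673e-04, -9.47254245e-01, -3.20482505e-01,
         8.31657426e-02],
       [ 9.99999796e-01,  4.97390428e-04,  4.00150879e-04,
         4.10156289e-04],
       [-2.19639688e-04, -3.20482679e-01,  9.47254350e-01,
        -1.42820310e-01],
       [ 0.00000000e+00,  0.00000000e+00,  0.00000000e+00,
         1.00000000e+00]])}
{'t': 0.1, 'joints': array([ 1.18301442e+00,  3.42690436e-01,  1.52494022e+00,  1.59774729e-06,
        1.27536411e+00, -1.45999036e-01]), 'joint_vel': array([-9.12160561e-04, -5.62990400e-04, -2.77327302e-03,  4.58126417e-05,
        9.62317333e-04,  2.35532835e-04]), 'tau': array([ 2.29650090e-03, -4.34441721e+01, -2.46494687e+01, -2.20355200e-04,
        4.50295920e-03,  3.65496442e-05]), 'tool_pos': array([0.12554484, 0.5094031 , 0.2306695 ]), 'ee_rot': array([-1.85628688e-04,  1.20597384e-01,  9.92701254e-01, -6.76033476e-04]), 'ft_force': array([ 0.35283733, -0.1765841 ,  0.84223168]), 'moment': array([-0.01098268,  0.09008889,  0.08677402]), 'grip_force': 0.0, 'opening': 0.9992639031868981}
```

View pics/scene0.png

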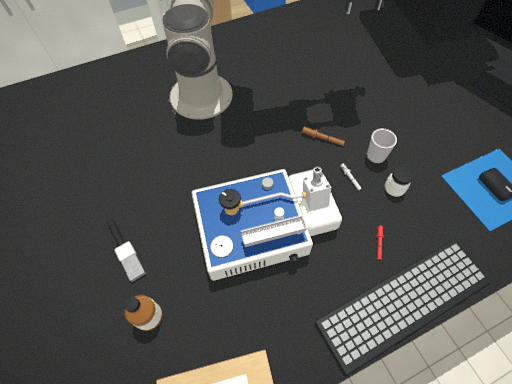

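View pics/top0.png

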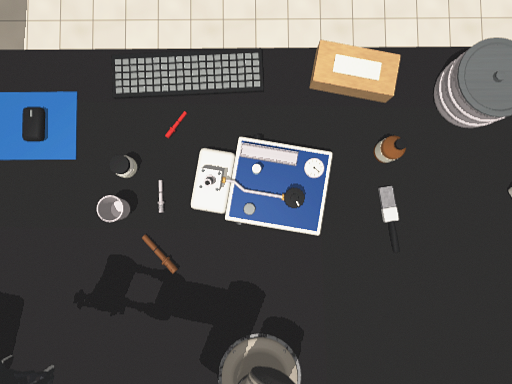

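The nozzle-like things in top0 are the steel one in the block (210,180), a small grey one on the bench (160,196), a red one (176,124) and a brown one (159,254). The steel one in the block fits: it isn't brown or red, and it's larger than the grey one. I'll confirm this in an enlarged crop.

Run:
```python
import cv2, numpy as np
a=cv2.imread("pics/scene0.png");b=cv2.imread("pics/top0.png")
A=cv2.resize(a[155:255,185:365],None,fx=3.3,fy=3.3,interpolation=2)[:300]
A=cv2.resize(a[160:245,190:350],(565,300),interpolation=2)
B=cv2.resize(b[130:240,145:345],(545,300),interpolation=2)
B=cv2.copyMakeBorder(B,0,0,0,20,0)
cv2.imwrite("pics/crop1.png",np.vstack([A,B]))
```

```text
(no output)
```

View pics/crop1.png

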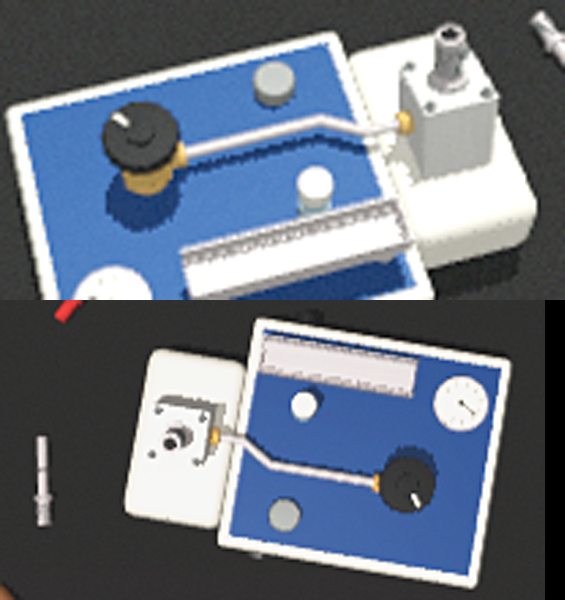

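The crop confirms the target. The steel nozzle stands in the block, with its hole at scene (318,170) and top (211,180). The wheel is at scene (230,197) and top (294.7,198). The vial sits at crop (305,405) and the dust cap at (285,515), both clear of the two grasp points.

```bash
cat > h.py <<'E'
import numpy as np, cv2
from scipy.spatial.transform import Rotation as R
from rig import read_state, cams
def ray(n,uv,st=None):
    c=cams.calibration(n); f=192/np.tan(np.radians(c["vertical_fov"]/2))
    d=np.array([(uv[0]-c["cx"])/f,(uv[1]-c["cy"])/f,1.])
    if n=="wrist":
        H=c["hand_eye"]; T=tool(st); M=T@H; return M[:3,3],M[:3,:3]@d
    r=cv2.Rodrigues(c["rvec"])[0]; return -r.T@c["tvec"],r.T@d
def tool(st):
    T=np.eye(4); q=st["ee_rot"]; T[:3,:3]=R.from_quat([q[1],q[2],q[3],q[0]]).as_matrix(); T[:3,3]=st["tool_pos"]; return T
def plane(r,z): o,d=r; return o+d*(z-o[2])/d[2]
def tri(r1,r2):
    A=np.zeros((3,3));b=np.zeros(3);P=[]
    for o,d in (r1,r2):
        d=d/np.linalg.norm(d); M=np.eye(3)-np.outer(d,d); A+=M;b+=M@o
    x=np.linalg.solve(A,b)
    g=[np.linalg.norm(np.cross(x-o,d/np.linalg.norm(d))) for o,d in (r1,r2)]
    return x,sum(g)
E
python3 - <<'E'
from h import *
a=cv2.imread("pics/scene0.png");b=cv2.imread("pics/top0.png")
def wheel(im,c,r):
    m=(im.max(2)<70).astype(np.uint8); k=np.zeros_like(m); cv2.circle(k,c,r,1,-1); m&=k
    n,l,s,ce=cv2.connectedComponentsWithStats(m); i=1+s[1:,4].argmax(); return ce[i],s[i]
ws,wt=wheel(a,(230,197),17),wheel(b,(294,198),18); print(ws,wt)
W,g=tri(ray("scene",ws[0]),ray("top",wt[0])); print("wheel",W,g, plane(ray("top",wt[0]),.148),plane(ray("scene",ws[0]),.146))
N,g=tri(ray("scene",(318,169.9)),ray("top",(210.8,179.8))); print("noz top",N,g,plane(ray("top",(210.8,179.8)),.1775),plane(ray("scene",(318,169.9)),.1775))
W=plane(ray("top",wt[0]),.148);N=plane(ray("top",(210.8,179.8)),.1775)
y=(N-W);print(np.linalg.norm(y[:2]),"yaw",np.arctan2(-y[0],y[1]))
# blue deck rect
hsv=cv2.cvtColor(b,cv2.COLOR_BGR2HSV); m=cv2.inRange(hsv,(100,120,60),(125,255,255)); m[:,:150]=0
cn=max(cv2.findContours(m,0,2)[0],key=cv2.contourArea); p=np.array([plane(ray("top",q),.086)[:2] for q in cv2.boxPoints(cv2.minAreaRect(cn))]); print(p, np.linalg.norm(np.diff(p,axis=0),axis=1), p.mean(0))
d=np.diff(p,axis=0); print(np.arctan2(d[:,1],d[:,0]))
E
```

```text
(array([229.2745098 , 204.78431373]), array([219, 198,  21,  11,  51], dtype=int32)) (array([293.7641196 , 196.98671096]), array([284, 188,  21,  20, 301], dtype=int32))
wheel [ 0.4966142  -0.09434835  0.11598855] 0.0022777357228854532 [ 0.49546225 -0.08983354  0.148     ] [ 0.51186607 -0.09931367  0.146     ]
noz top [0.53905744 0.1180472  0.1899582 ] 0.0061374972720926735 [0.53868175 0.11661798 0.1775    ] [0.53393393 0.12651653 0.1775    ]
0.2109268967952599 yaw -0.20636432476671596
[[ 0.4500376   0.07718207]
 [ 0.6532798   0.04150211]
 [ 0.61124847 -0.19310844]
 [ 0.40854954 -0.15467709]] [0.20635031 0.23834585 0.20631002] [ 0.53077885 -0.05727534]
[-0.17378304 -1.74806932  2.95421856]
```

>>> jog_arm:
  targets:
    - [-0.03, -0.04, -0.02, 0, 0, 0, 1]
    - [-0.04, -0.041, -0.02, 0, 0, 0, 1]
    - [-0.042, -0.041, -0.01, 0, 0, 0, 1]
    - [-0.042, -0.041, 0, 0, 0, 0, 1]
    - [-0.042, -0.041, 0, 0, 0, 0, 1]

```text
t: 0.52
tool_pos: [0.2109, 0.3614, 0.2614]
ee_rot: [0.0, 0.12, 0.993, 0.0]
ft_force: [0.3, -0.2, -0.0]
opening: 0.995
grip_force: 0.0
```

>>> jog_arm:
  targets:
    - [-0.042, -0.041, 0, 0, 0, 0, 1]
    - [-0.042, -0.041, 0, 0, 0, 0, 1]
    - [-0.042, -0.041, 0, 0, 0, 0, 1]
    - [-0.042, -0.041, 0, 0, 0, 0, 1]
    - [-0.042, -0.041, 0, 0, 0, 0, 1]

```text
t: 0.93
tool_pos: [0.3037, 0.2115, 0.2612]
ee_rot: [-0.0, 0.12, 0.993, 0.0]
ft_force: [1.2, 0.3, -0.2]
opening: 1.002
grip_force: 0.0
```

>>> jog_arm:
  targets:
    - [-0.042, -0.041, 0, 0, 0, 0, 1]
    - [-0.042, -0.041, 0, 0, 0, 0, 1]
    - [-0.042, -0.041, 0, 0, 0, 0, 1]
    - [-0.042, -0.041, 0, 0, 0, 0, 1]
    - [-0.042, -0.041, 0, 0, 0, 0, 1]

```text
t: 1.35
tool_pos: [0.3967, 0.0618, 0.2612]
ee_rot: [-0.0, 0.121, 0.993, 0.0]
ft_force: [0.8, 0.7, 0.4]
opening: 1.005
grip_force: 0.0
```

>>> jog_arm:
  targets:
    - [-0.044, -0.041, 0, 0, 0, 0, 1]
    - [-0.044, -0.041, 0, 0, 0, 0, 1]
    - [-0.044, -0.041, 0, 0, 0, 0, 1]
    - [-0.044, -0.041, 0, 0, 0, 0, 1]
    - [-0.044, -0.041, 0, 0, 0, 0, 1]

```text
t: 1.77
tool_pos: [0.4955, -0.0892, 0.2609]
ee_rot: [-0.0, 0.121, 0.993, 0.0]
ft_force: [0.1, 0.8, 0.0]
opening: 0.998
grip_force: 0.0
```

Run:
```python
from h import *
st=read_state(); im=cams.capture("wrist")[:,:,::-1]; cv2.imwrite("pics/w1.png",im); print(st["joints"],st["tool_pos"])
m=(im.max(2)<75).astype(np.uint8)
n,l,s,c=cv2.connectedComponentsWithStats(m)
for i in range(1,n):
    if s[i,4]>800: print(s[i],c[i],plane(ray("wrist",c[i],st),.148))
```

```text
[-3.30518895e-01  2.80230794e-01  1.52927788e+00  2.00341541e-04
  1.33283564e+00 -1.65916804e+00] [ 0.4954893  -0.08916835  0.26091559]
[     0      0    512    384 120642] [222.344424   200.37162017] [ 0.50429077 -0.11774671  0.148     ]
[  162    84   227   199 17038] [229.97341237 176.31148022] [ 0.48563302 -0.10611611  0.148     ]
```

View pics/w1.png

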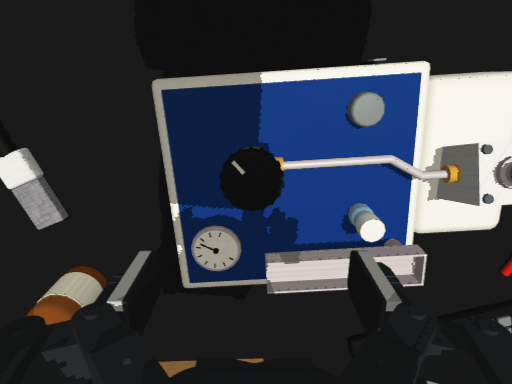

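The wheel disc is centred near (252,179) with its white line at (238,167), and the gauge is at (216,248). The nozzle is at the right edge near (508,173).

Run:
```python
from h import *
im=cv2.imread("pics/w1.png"); st=read_state()
m=(im[:,:,0]<50).astype(np.uint8); k=np.zeros_like(m); cv2.circle(k,(252,179),42,1,-1); m&=k
m=cv2.morphologyEx(m,cv2.MORPH_OPEN,np.ones((5,5)))
c=max(cv2.findContours(m,0,2)[0],key=cv2.contourArea); (u,v),r=cv2.minEnclosingCircle(c); e=cv2.fitEllipse(cv2.convexHull(c))
W=plane(ray("wrist",e[0],st),.1475); print((u,v),r,e,W)
o,d=ray("wrist",e[0],st); print("dia",2*.0, e[1][0]/ (192/np.tan(np.radians(60.4955/2)))*np.linalg.norm(W-o))
T=tool(st); print("tool delta",T[:3,:3].T@(W-T[:3,3]))
# deck yaw: long blue edges -> white housing rect
g=(im[:,:,0]>1.6*im[:,:,2])&(im[:,:,0]>40); g=g.astype(np.uint8); cn=max(cv2.findContours(cv2.morphologyEx(g,cv2.MORPH_CLOSE,np.ones((9,9))),0,2)[0],key=cv2.contourArea)
h=cv2.convexHull(cn); q=cv2.approxPolyDP(h,15,True)[:,0]; p=np.array([plane(ray("wrist",x,st),.086)[:2] for x in q]); print(q.tolist(),p)
d=np.diff(np.vstack([p,p[:1]]),axis=0); print(np.linalg.norm(d,axis=1),np.arctan2(d[:,1],d[:,0]))
```

```text
(251.17176818847656, 178.75070190429688) 32.731475830078125 ((251.22628784179688, 178.61712646484375), (63.94606399536133, 64.880126953125), 75.89469909667969) [ 0.49506597 -0.09533195  0.1475    ]
dia 0.0 0.052026905061833925
tool delta [ 0.00346826 -0.00160588  0.11292523]
[[420, 73], [404, 244], [190, 282], [162, 90]] [[ 0.45307665  0.0728894 ]
 [ 0.6252293   0.04145467]
 [ 0.6156267  -0.19765568]
 [ 0.41040283 -0.15978411]]
[0.17499908 0.23930309 0.20868898 0.23655447] [-0.18060824 -1.61093449  2.95910779  1.38940585]
```

>>> jog_arm:
  targets:
    - [0, 0, 0, 0, 0, -0.115, 1]
    - [0, 0, 0, 0, 0, -0.115, 1]
    - [0, 0, 0, 0, 0, -0.115, 1]
    - [0, 0, 0, 0, 0, -0.115, 1]
    - [0, 0, 0, 0, 0, -0.115, 1]

```text
t: 2.23
tool_pos: [0.4947, -0.0873, 0.2608]
ee_rot: [-0.0, -0.182, 0.983, 0.0]
ft_force: [-0.3, -0.6, 0.7]
opening: 0.998
grip_force: 0.0
```

>>> jog_arm:
  targets:
    - [0, 0, 0, 0, 0, -0.115, 1]
    - [0, 0, 0, 0, 0, -0.115, 1]
    - [0, 0, 0, 0, 0, -0.115, 1]
    - [0, 0, 0, 0, 0, -0.115, 1]
    - [0, 0, 0, 0, 0, -0.115, 1]

```text
t: 2.65
tool_pos: [0.4947, -0.0872, 0.2609]
ee_rot: [-0.0, -0.466, 0.885, 0.0]
ft_force: [-0.4, 0.7, -0.5]
opening: 0.999
grip_force: 0.0
```

Run:
```python
from h import *
st=read_state(); im=cams.capture("wrist")[:,:,::-1]; cv2.imwrite("pics/w2.png",im); print(st["joints"],st["tool_pos"])
m=(im[:,:,0]<50).astype(np.uint8); k=np.zeros_like(m); cv2.circle(k,(252,179),42,1,-1); m&=k
m=cv2.morphologyEx(m,cv2.MORPH_OPEN,np.ones((5,5)))
c=max(cv2.findContours(m,0,2)[0],key=cv2.contourArea); e=cv2.fitEllipse(cv2.convexHull(c))
W=plane(ray("wrist",e[0],st),.1475); print(e,W)
T=tool(st); print("tool delta",T[:3,:3].T@(W-T[:3,3]))
```

```text
[-3.27207424e-01  2.78265117e-01  1.53203777e+00  8.77360773e-05
  1.33222266e+00 -2.86649355e+00] [ 0.49470971 -0.0871994   0.26090573]
((250.96817016601562, 175.18118286132812), (63.768798828125, 64.26991271972656), 140.69163513183594) [ 0.49280321 -0.09243703  0.1475    ]
tool delta [ 0.00537662 -0.00150089  0.11340532]
```

>>> jog_arm:
  targets:
    - [0.01, -0.003, 0.04, 0, 0, 0, 1]
    - [0, 0, 0.058, 0, 0, 0, 1]
    - [0, 0, 0.058, 0, 0, 0, 1]
    - [0, 0, 0.05, 0, 0, 0, 1]
    - [0, 0, 0.028, 0, 0, 0, 1]

```text
t: 3.12
tool_pos: [0.491, -0.0926, 0.1175]
ee_rot: [-0.002, -0.461, 0.887, 0.002]
ft_force: [-0.7, -0.1, -0.6]
opening: 1.0
grip_force: 0.0
```

>>> jog_arm:
  targets:
    - [0, 0, 0, 0, 0, 0, 0.3]
    - [0, 0, 0, 0, 0, 0, 0.3]
    - [0, 0, 0, 0, 0, 0, 0.3]
    - [0, 0, 0, 0, 0, 0, 0.3]
    - [0, 0, 0, 0, 0, 0, 0.3]
  newtons: 40

```text
t: 3.53
tool_pos: [0.4932, -0.0932, 0.1224]
ee_rot: [0.001, -0.463, 0.887, -0.0]
ft_force: [-2.8, 2.6, 5.7]
opening: 0.587
grip_force: 42.6
```

Run:
```python
from h import *
st=read_state(); print({k:np.round(st[k],4) for k in ("t","joints","tool_pos","ft_force","moment","opening","grip_force")}); print("tool force",tool(st)[:3,:3].T@st["ft_force"])
im=cams.capture("wrist")[:,:,::-1]; cv2.imwrite("pics/w3.png",im)
```

```text
{'t': np.float64(3.5333), 'joints': array([-3.3980e-01,  4.1880e-01,  1.7407e+00,  5.0000e-04,  9.8090e-01,
       -2.8727e+00]), 'tool_pos': array([ 0.4932, -0.0932,  0.1224]), 'ft_force': array([-2.8349,  2.642 ,  5.6787]), 'moment': array([ 0.5548,  0.6803, -0.0609]), 'opening': np.float64(0.5865), 'grip_force': np.float64(42.6031)}
tool force [-0.54968939  3.83100895 -5.6820829 ]
```

View pics/w3.png

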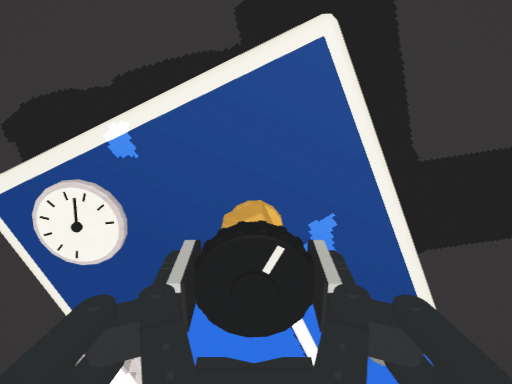

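The pads hold the disc centrally; the wheel centre is at (252,280) and its line at (273,258). I'll turn it clockwise now.

>>> jog_arm:
  targets:
    - [0, 0, 0, 0, 0, 0.1, 0.3]
    - [0, 0, 0, 0, 0, 0.1, 0.3]
    - [0, 0, 0, 0, 0, 0.1, 0.3]
    - [0, 0, 0, 0, 0, 0.1, 0.3]
    - [0, 0, 0, 0, 0, 0.1, 0.3]

```text
t: 4.0
tool_pos: [0.4923, -0.0921, 0.1223]
ee_rot: [-0.0, -0.215, 0.977, 0.001]
ft_force: [-7.5, 9.3, 11.1]
opening: 0.594
grip_force: 43.2
```

```bash
cat > s.py <<'E'
from h import *
st=read_state(); print({k:np.round(st[k],4).tolist() for k in ("t","joints","tool_pos","moment","opening","grip_force")}); T=tool(st)[:3,:3]; print("tool F",T.T@st["ft_force"],"M",T.T@st["moment"])
E
python3 s.py
python3 - <<'E'
from h import *
im=cams.capture("wrist")[:,:,::-1]; cv2.imwrite("pics/w4.png",im)
m=(im.min(2)>170).astype(np.uint8); k=np.zeros_like(m); cv2.circle(k,(253,270),48,1,-1); m&=k
n,l,s,c=cv2.connectedComponentsWithStats(m); print(s[1:],c[1:])
E
```

```text
{'t': 4.0, 'joints': [-0.3391, 0.4183, 1.7419, 0.0018, 0.9827, -2.3445], 'tool_pos': [0.4923, -0.0921, 0.1223], 'moment': [1.2849, 1.1574, 0.1466], 'opening': 0.5942, 'grip_force': 43.2404}
tool F [  2.86679156  11.64325674 -11.11341305] M [-1.65231112  0.51062368 -0.14538123]
[[263 246  21  27 217]] [[273.17511521 259.03686636]]
```

>>> jog_arm:
  targets:
    - [0, 0.002, -0.002, 0, 0, 0.1, 0.3]
    - [0, 0, 0, 0, 0, 0.11, 0.3]
    - [0, 0, 0, 0, 0, 0.11, 0.3]
    - [0, 0, 0, 0, 0, 0.11, 0.3]
    - [0, 0, 0, 0, 0, 0.11, 0.3]

```text
t: 4.47
tool_pos: [0.4921, -0.0906, 0.1225]
ee_rot: [-0.0, 0.066, 0.998, 0.001]
ft_force: [-2.9, 8.9, 0.4]
opening: 0.594
grip_force: 44.9
```

>>> jog_arm:
  targets:
    - [0, 0, 0, 0, 0, 0.11, 0.3]
    - [0, 0, 0, 0, 0, 0.11, 0.3]
    - [0, 0, 0, 0, 0, 0.11, 0.3]
    - [0, 0, 0, 0, 0, 0.11, 0.3]
    - [0, 0, 0, 0, 0, 0.11, 0.3]

```text
t: 4.88
tool_pos: [0.4927, -0.0893, 0.1225]
ee_rot: [-0.001, 0.347, 0.938, 0.002]
ft_force: [1.4, 15.6, -1.3]
opening: 0.594
grip_force: 44.9
```

```bash
python3 s.py
```

```text
{'t': 4.8833, 'joints': [-0.3356, 0.4174, 1.7428, 0.0057, 0.9824, -1.2009], 'tool_pos': [0.4927, -0.0893, 0.1225], 'moment': [2.4727, -0.2746, 0.1267], 'opening': 0.5936, 'grip_force': 44.8916}
tool F [ 9.05348475 12.78260245  1.35223146] M [-2.05579054  1.40130272 -0.12645414]
```

>>> jog_arm:
  targets:
    - [0.003, 0.004, 0, 0, 0, 0.11, 0.3]
    - [0, 0, 0, 0, 0, 0.11, 0.3]
    - [0, 0, 0, 0, 0, 0.11, 0.3]
    - [0, 0, 0, 0, 0, 0.11, 0.3]
    - [0, 0, 0, 0, 0, 0.11, 0.3]

```text
t: 5.3
tool_pos: [0.4939, -0.0884, 0.1225]
ee_rot: [0.001, 0.599, 0.801, 0.001]
ft_force: [4.3, 6.3, -5.9]
opening: 0.593
grip_force: 44.4
```

>>> jog_arm:
  targets:
    - [0, 0, 0, 0, 0, 0.11, 0.3]
    - [0, 0, 0, 0, 0, 0.11, 0.3]
    - [0, 0, 0, 0, 0, 0.11, 0.3]
    - [0, 0, 0, 0, 0, 0.11, 0.3]
    - [0, 0, 0, 0, 0, 0.11, 0.3]

```text
t: 5.72
tool_pos: [0.4954, -0.0885, 0.1226]
ee_rot: [0.002, 0.802, 0.598, 0.003]
ft_force: [10.3, 6.9, -11.0]
opening: 0.592
grip_force: 44.1
```

```bash
python3 s.py
```

```text
{'t': 5.7167, 'joints': [-0.3309, 0.4182, 1.7411, 0.0036, 0.9766, -0.0431], 'tool_pos': [0.4954, -0.0885, 0.1226], 'moment': [1.0533, -1.5497, 0.1315], 'opening': 0.5919, 'grip_force': 44.1039}
tool F [ 9.51196354  7.8613204  11.06505916] M [-1.18370789  1.4530468  -0.12630502]
```

>>> jog_arm:
  targets:
    - [0.003, 0.003, 0.001, 0, 0, 0.1, 0.3]
    - [0, 0, 0, 0, 0, 0.1, 0.3]
    - [0, 0, 0, 0, 0, 0.1, 0.3]
    - [0, 0, 0, 0, 0, 0.1, 0.3]
    - [0, 0, 0, 0, 0, 0.1, 0.3]

```text
t: 6.13
tool_pos: [0.4967, -0.0891, 0.1225]
ee_rot: [0.002, 0.929, 0.37, 0.002]
ft_force: [3.3, -3.2, -4.0]
opening: 0.594
grip_force: 44.6
```

```bash
cat > line.py <<'E'
from h import *
im=cams.capture("wrist")[:,:,::-1]
m=(im.min(2)>150).astype(np.uint8); k=np.zeros_like(m); cv2.circle(k,(253,270),48,1,-1); m&=k
n,l,s,c=cv2.connectedComponentsWithStats(m); print("line",[(a[4],b.round()) for a,b in zip(s[1:],c[1:]) if a[4]>60])
E
python3 s.py; python3 line.py
```

```text
{'t': 6.1333, 'joints': [-0.329, 0.4211, 1.7365, -0.0008, 0.979, 0.4839], 'tool_pos': [0.4967, -0.0891, 0.1225], 'moment': [-0.4203, -0.5035, 0.0718], 'opening': 0.5937, 'grip_force': 44.6059}
tool F [0.17712427 4.57538146 4.0271639 ] M [-0.65123516  0.07683572 -0.07257871]
line [(np.int32(194), array([273., 259.]))]
```

Not at the stop yet, and the line is still moving with the gripper. I'll continue in small batches.

>>> jog_arm:
  targets:
    - [0, 0.001, 0, 0, 0, 0.1, 0.3]
    - [0, 0, 0, 0, 0, 0.1, 0.3]
    - [0, 0, 0, 0, 0, 0.1, 0.3]
    - [0, 0, 0, 0, 0, 0.1, 0.3]
    - [0, 0, 0, 0, 0, 0.1, 0.3]

```text
t: 6.6
tool_pos: [0.4975, -0.0902, 0.1226]
ee_rot: [0.002, 0.993, 0.119, 0.002]
ft_force: [11.6, -4.3, -2.5]
opening: 0.593
grip_force: 44.7
```

```bash
python3 s.py; python3 line.py
```

```text
{'t': 6.6, 'joints': [-0.33, 0.422, 1.7345, -0.0021, 0.9787, 1.0033], 'tool_pos': [0.4975, -0.0902, 0.1226], 'moment': [-0.7731, -1.7212, 0.8706], 'opening': 0.5932, 'grip_force': 44.6798}
tool F [10.29169339  6.89844937  2.56404059] M [-1.15434776  1.49391597 -0.86841822]
line [(np.int32(194), array([271., 258.]))]
```

The moment jumped to 0.87 N m and the line is starting to lag, so this looks like the stop. One more nudge will confirm it.

>>> jog_arm:
  targets:
    - [0.002, 0.001, 0, 0, 0, 0.06, 0.3]
    - [0, 0, 0, 0, 0, 0.06, 0.3]
    - [0, 0, 0, 0, 0, 0, 0.3]

```text
t: 6.9
tool_pos: [0.4996, -0.0904, 0.1228]
ee_rot: [0.002, 0.998, 0.057, 0.003]
ft_force: [6.3, -4.5, -4.1]
opening: 0.588
grip_force: 44.3
```

```bash
python3 s.py; python3 line.py
python3 - <<'E'
from h import *
cv2.imwrite("pics/s2.png",cv2.resize(cams.capture("scene")[160:290,185:355,::-1],(784,600),interpolation=2))
E
```

```text
{'t': 6.9, 'joints': [-0.3293, 0.4241, 1.73, -0.0014, 0.9794, 1.1272], 'tool_pos': [0.4996, -0.0904, 0.1228], 'moment': [-0.7486, -1.0514, 0.4171], 'opening': 0.5879, 'grip_force': 44.2572}
tool F [5.73948718 5.13112924 4.20994339] M [-0.86156055  0.96038843 -0.41860578]
line [(np.int32(168), array([266., 261.]))]
```

View pics/s2.png

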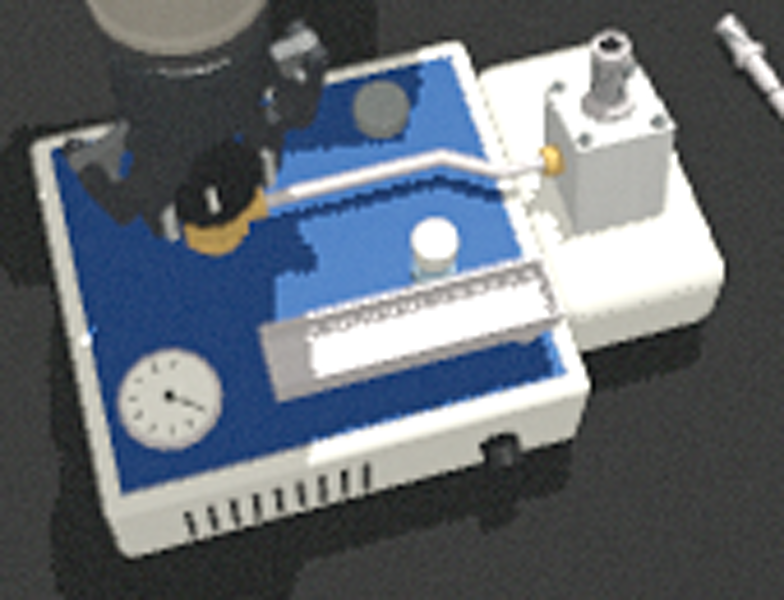

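The gauge needle has moved. The white line slipped against the pads while the moment rose, so the valve is at its stop. Nozzle still seated, vial and cap untouched. Next I release and rise.

>>> jog_arm:
  targets:
    - [0, 0, 0, 0, 0, 0, 1]
    - [0, 0, 0, 0, 0, 0, 1]
    - [0, 0, 0, 0, 0, 0, 1]
    - [0, 0, 0, 0, 0, 0, 1]
    - [0, 0, -0.03, 0, 0, 0, 1]

```text
t: 7.42
tool_pos: [0.4947, -0.0881, 0.1372]
ee_rot: [-0.001, 0.998, 0.057, -0.003]
ft_force: [-0.7, -0.6, 0.6]
opening: 1.003
grip_force: 0.0
```

>>> jog_arm:
  targets:
    - [0, 0, -0.05, 0, 0, 0, 1]
    - [0, 0, -0.06, 0, 0, 0, 1]
    - [0, 0, -0.06, 0, 0, 0, 1]
    - [0, 0, -0.06, 0, 0, 0, 1]
    - [0, 0, -0.02, 0, 0, 0, 1]

```text
t: 7.83
tool_pos: [0.4981, -0.0892, 0.2952]
ee_rot: [0.002, 0.998, 0.057, 0.004]
ft_force: [0.5, 0.0, 0.7]
opening: 0.994
grip_force: 0.0
```

```bash
python3 s.py
cat > plan.py <<'E'
from h import *
import sys
# target: TCP at mouth + a*axis + side offsets ; prints tool-frame shift & rotvec in row units
yaw=-0.18
def goal(mouth,a,dx=0,yaw=yaw):
    u=R.from_euler("z",yaw).as_matrix(); ax=u@np.array([-np.sin(np.radians(15)),0,np.cos(np.radians(15))])
    y=-u[:,1]; z=-ax; x=np.cross(y,z); return np.array(mouth)+a*ax+dx*x, np.c_[x,y,z]
def show(mouth,a,dx=0,yaw=yaw):
    st=read_state(); T=tool(st); p,G=goal(mouth,a,dx,yaw); r=R.from_matrix(T[:3,:3].T@G).as_rotvec()
    print("shift total/600",(T[:3,:3].T@(p-T[:3,3]))/.6,"turn total/60deg",r/np.radians(60),"in goal axes/600",G.T@(p-T[:3,3])/.6,"goal",p)
E
python3 - <<'E'
from plan import *
show((.543,.125,.135),.13)
im=cams.capture("wrist")[:,:,::-1]; cv2.imwrite("pics/w5.png",im)
E
```

```text
{'t': 7.8333, 'joints': [-0.3288, 0.2586, 1.4647, 0.0001, 1.4097, 1.127], 'tool_pos': [0.4981, -0.0892, 0.2952], 'moment': [-0.0011, -0.0005, 0.0067], 'opening': 0.9941, 'grip_force': 0.0}
tool F [ 0.48393907  0.05623777 -0.65194944] M [-0.00113511  0.00036058 -0.00669104]
shift total/600 [ 0.06112258 -0.3625699   0.05682334] turn total/60deg [-0.03460357  0.24028592  0.28029764] in goal axes/600 [-0.05976577 -0.36461526  0.04365271] goal [0.50989713 0.13102371 0.26057036]
```

>>> jog_arm:
  targets:
    - [0.01, -0.06, 0, 0, 0, 0, 1]
    - [0.01, -0.06, 0, 0, 0, 0, 1]
    - [0.01, -0.06, 0, 0, 0, 0, 1]
    - [0.01, -0.06, 0, 0, 0, 0, 1]
    - [0.01, -0.06, 0, 0, 0, 0, 1]

```text
t: 8.3
tool_pos: [0.5054, 0.095, 0.2889]
ee_rot: [-0.0, 0.998, 0.057, -0.001]
ft_force: [0.8, 0.9, 0.2]
opening: 1.001
grip_force: 0.0
```

>>> jog_arm:
  targets:
    - [0.01, -0.06, 0, 0, 0, 0, 1]
    - [0, 0, 0, -0.009, 0.06, 0.07, 1]
    - [0, 0, 0, -0.009, 0.06, 0.07, 1]
    - [0, 0, 0, -0.009, 0.06, 0.07, 1]
    - [0, 0, 0, -0.009, 0.06, 0.07, 1]

```text
t: 8.72
tool_pos: [0.5074, 0.1301, 0.2888]
ee_rot: [0.011, 0.988, -0.091, 0.127]
ft_force: [-0.4, -0.2, 0.6]
opening: 1.002
grip_force: 0.0
```

>>> jog_arm:
  targets:
    - [0, 0, 0, 0, 0, 0, 1]
    - [0, 0, 0, 0, 0, 0, 1]

```text
t: 8.88
tool_pos: [0.507, 0.1302, 0.2892]
ee_rot: [0.012, 0.988, -0.088, 0.125]
ft_force: [1.0, -0.1, 0.3]
opening: 1.0
grip_force: 0.0
```

Run:
```python
from plan import *
show((.543,.125,.135),.13); st=read_state(); print(st["tool_pos"],st["joints"])
im=cams.capture("wrist")[:,:,::-1]; cv2.imwrite("pics/w6.png",im)
```

```text
shift total/600 [-0.00744067 -0.00227298  0.04737604] turn total/60deg [0.00020208 0.0101616  0.00280339] in goal axes/600 [-0.007951   -0.00224037  0.04729462] goal [0.50989713 0.13102371 0.26057036]
[0.50696428 0.13019111 0.28921494] [ 0.15421274  0.17316339  1.61883076 -0.09122312  1.11353001  1.93269044]
```

View pics/w6.png

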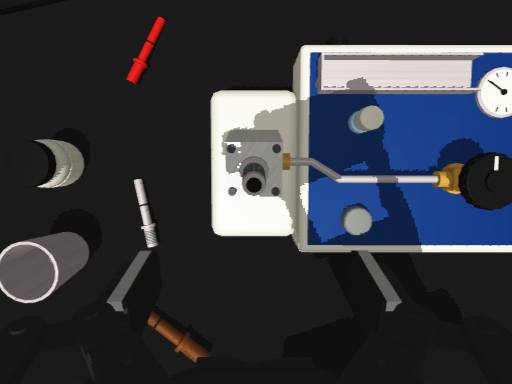

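In w6 the block's screws are near (231,149), (276,149), (231,191) and (277,190), and the nozzle's hole is at (254,184). The housing edges run along the picture axes, so the yaw is right.

Run:
```python
from plan import *
st=read_state(); im=cv2.imread("pics/w6.png"); g=im.max(2)
m=np.zeros_like(g); m[130:202,222:288]=(g[130:202,222:288]<75)
n,l,s,c=cv2.connectedComponentsWithStats(m.astype(np.uint8))
for a,b in zip(s[1:],c[1:]):
    if a[4]>12: print(a,b.round(1))
p,G=goal((0,0,0),0)
for uv,z in (((253.8,170.2),.1355),((254,184),.1775)):
    P=plane(ray("wrist",uv,st),z); print(uv,P)
    if z>.17: print("mouth from head",P+.044*G[:,2])
ox,oy=G[:,0],G[:,1]
def edge(a,b): 
    A,B=plane(ray("wrist",a,st),.086),plane(ray("wrist",b,st),.086); d=B-A; return np.arctan2(d[1],d[0])
print("deck front/back edges", edge((310,244),(500,245)), edge((312,51),(500,51)))
```

```text
[227 145   8   8  44] [230.4 148.9]
[273 144   8   9  53] [276.2 148.2]
[243 163  22  15 176] [253.5 168.7]
[246 177  16  16 190] [253.5 184.7]
[272 187   7   9  49] [275.  190.8]
(253.8, 170.2) [0.54318561 0.12400714 0.1355    ]
(254, 184) [0.53297424 0.12569162 0.1775    ]
mouth from head [0.54417829 0.12365283 0.13499926]
deck front/back edges -1.7535105558229969 -1.7477985629824573
```

Run:
```python
from plan import *
show((.5433,.1243,.135),.065)
```

```text
shift total/600 [-0.00688961 -0.00139443  0.15582439] turn total/60deg [0.00022529 0.00989216 0.00222192] in goal axes/600 [-0.00850658 -0.00133976  0.15574497] goal [0.52674856 0.12731186 0.19778518]
```

>>> jog_arm:
  targets:
    - [-0.008, -0.001, 0, 0, 0.01, 0.002, 1]
    - [0, 0, 0.052, 0, 0, 0, 1]
    - [0, 0, 0.052, 0, 0, 0, 1]
    - [0, 0, 0.052, 0, 0, 0, 1]
    - [0, 0, 0, 0, 0, 0, 1]

```text
t: 9.35
tool_pos: [0.5252, 0.1258, 0.1918]
ee_rot: [0.013, 0.988, -0.09, 0.126]
ft_force: [-0.3, -0.1, -0.5]
opening: 1.0
grip_force: 0.0
```

>>> jog_arm:
  targets:
    - [0, 0, 0, 0, 0, 0, 1]
    - [0, 0, 0, 0, 0, 0, 1]

```text
t: 9.52
tool_pos: [0.5281, 0.1269, 0.1993]
ee_rot: [0.012, 0.987, -0.09, 0.132]
ft_force: [0.3, 0.3, 0.3]
opening: 1.001
grip_force: 0.0
```

Run:
```python
from plan import *
show((.5433,.1243,.135),.065); st=read_state()
im=cams.capture("wrist")[:,:,::-1]; cv2.imwrite("pics/w7.png",im)
# predicted pixels
T=tool(st); c=cams.calibration("wrist"); M=np.linalg.inv(T@c["hand_eye"]); f=192/np.tan(np.radians(c["vertical_fov"]/2))
p,G=goal((.5433,.1243,.135),0)
for a in (0,.044):
    q=M@np.r_[p-a*G[:,2],1]; print(a,q[0]/q[2]*f+c["cx"],q[1]/q[2]*f+c["cy"], "mm/px",1000*q[2]/f)
```

```text
shift total/600 [-0.00289376 -0.00029467  0.00185673] turn total/60deg [ 2.23799840e-05 -3.04065402e-03 -2.50471606e-03] in goal axes/600 [-0.00288706 -0.0003022   0.00186594] goal [0.52674856 0.12731186 0.19778518]
0 254.27764557285727 204.79180653322823 mm/px 0.6830174351211283
0.044 254.35434899757064 233.9770043528722 mm/px 0.5562516479267312
```

View pics/w7.png

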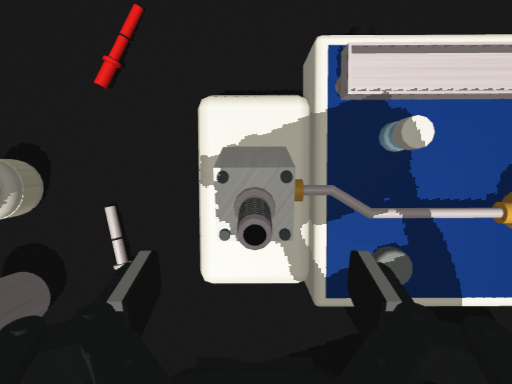

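In w7 the hole is at (255,234) against a predicted (254,234), and the screw centre is at (255,206) against (254,205). Both agree to within 1 mm, so I'll go down and grip.

>>> jog_arm:
  targets:
    - [-0.002, 0, 0.03, 0, -0.003, -0.002, 1]
    - [0, 0, 0.03, 0, 0, 0, 1]
    - [0, 0, 0.025, 0, 0, 0, 1]
    - [0, 0, 0.008, 0, 0, 0, 1]
    - [0, 0, 0, 0, 0, 0, 1]

```text
t: 9.98
tool_pos: [0.5406, 0.1245, 0.1442]
ee_rot: [0.012, 0.987, -0.089, 0.13]
ft_force: [0.8, -0.6, -0.2]
opening: 1.001
grip_force: 0.0
```

>>> jog_arm:
  targets:
    - [0, 0, 0, 0, 0, 0, 0.4]
    - [0, 0, 0, 0, 0, 0, 0.3]
    - [0, 0, 0, 0, 0, 0, 0.3]
  newtons: 40

```text
t: 10.23
tool_pos: [0.541, 0.1247, 0.1451]
ee_rot: [0.012, 0.987, -0.089, 0.13]
ft_force: [-0.4, 0.2, -0.0]
opening: 0.606
grip_force: 0.0
```

```bash
python3 s.py; python3 -c "
from plan import *
show((.5433,.1243,.135),.010)"
```

```text
{'t': 10.2333, 'joints': [0.1339, 0.3704, 1.7804, -0.1183, 0.7438, 1.9623], 'tool_pos': [0.541, 0.1247, 0.1451], 'moment': [0.0494, 0.1091, -0.0265], 'opening': 0.6055, 'grip_force': 0.0}
tool F [-0.36952172 -0.10024991 -0.06873932] M [ 0.02115844 -0.11620257  0.03319294]
shift total/600 [-0.00055792 -0.00011173  0.00065559] turn total/60deg [-0.00028435 -0.00091013 -0.00050135] in goal axes/600 [-0.00055724 -0.00011222  0.00065609] goal [0.54075363 0.12476336 0.14465926]
```

>>> jog_arm:
  targets:
    - [0, 0, 0, 0, 0, 0, 0.1]
    - [0, 0, 0, 0, 0, 0, 0.1]
    - [0, 0, 0, 0, 0, 0, 0.1]
    - [0, 0, 0, 0, 0, 0, 0.1]
    - [0, 0, 0, 0, 0, 0, 0.1]
  newtons: 40

```text
t: 10.65
tool_pos: [0.5405, 0.1245, 0.1443]
ee_rot: [0.012, 0.987, -0.089, 0.13]
ft_force: [-3.4, -0.6, 5.5]
opening: 0.223
grip_force: 38.9
```

```bash
python3 s.py
```

```text
{'t': 10.65, 'joints': [0.1338, 0.3714, 1.7812, -0.1184, 0.7436, 1.9624], 'tool_pos': [0.5405, 0.1245, 0.1443], 'moment': [0.0173, 0.3362, -0.0312], 'opening': 0.2234, 'grip_force': 38.9093}
tool F [-1.65822848  1.15516616 -6.18384801] M [-0.04994226 -0.33382372  0.01891187]
```

>>> jog_arm:
  targets:
    - [0, 0, -0.004, 0, 0, 0, 0.1]
    - [0, 0, -0.004, 0, 0, 0, 0.1]
    - [0, 0, -0.004, 0, 0, 0, 0.1]
    - [0, 0, -0.004, 0, 0, 0, 0.1]
    - [0, 0, -0.004, 0, 0, 0, 0.1]

```text
t: 11.07
tool_pos: [0.5372, 0.125, 0.1553]
ee_rot: [0.012, 0.988, -0.089, 0.129]
ft_force: [0.3, 0.4, -1.8]
opening: 0.223
grip_force: 39.1
```

```bash
python3 s.py; python3 -c "
from plan import *
show((.5433,.1243,.135),.010)"
```

```text
{'t': 11.0667, 'joints': [0.1357, 0.3522, 1.7742, -0.1156, 0.7709, 1.9602], 'tool_pos': [0.5372, 0.125, 0.1553], 'moment': [0.0224, 0.177, -0.0049], 'opening': 0.2228, 'grip_force': 39.058}
tool F [-0.27916466 -0.42044942  1.83406992] M [-0.01072662 -0.17812078  0.00216349]
shift total/600 [ 0.00115388 -0.00067778  0.01868868] turn total/60deg [ 0.00056101  0.00166934 -0.00049854] in goal axes/600 [ 0.00112156 -0.0006662   0.01869106] goal [0.54075363 0.12476336 0.14465926]
```

>>> jog_arm:
  targets:
    - [0, 0, -0.005, 0, 0, 0, 0.1]
    - [0, 0, -0.006, 0, 0, 0, 0.1]
    - [0, 0, -0.006, 0, 0, 0, 0.1]
    - [0, 0, -0.006, 0, 0, 0, 0.1]
    - [0, 0, -0.006, 0, 0, 0, 0.1]

```text
t: 11.48
tool_pos: [0.5328, 0.1259, 0.1725]
ee_rot: [0.012, 0.987, -0.089, 0.129]
ft_force: [-0.8, 0.5, -2.6]
opening: 0.221
grip_force: 39.1
```

```bash
python3 s.py; python3 -c "
from plan import *
show((.5433,.1243,.135),.010)"
```

```text
{'t': 11.4833, 'joints': [0.1388, 0.3236, 1.762, -0.1121, 0.8113, 1.9573], 'tool_pos': [0.5328, 0.1259, 0.1725], 'moment': [0.027, 0.2165, 0.0264], 'opening': 0.2212, 'grip_force': 39.0608}
tool F [-1.5017859  -0.38521139  2.32469874] M [-0.0050551  -0.21782107 -0.02872853]
shift total/600 [ 0.00090868 -0.00056846  0.04832154] turn total/60deg [ 0.00040937  0.00118754 -0.00044678] in goal axes/600 [ 0.00084884 -0.00054733  0.04832287] goal [0.54075363 0.12476336 0.14465926]
```

>>> jog_arm:
  targets:
    - [0, 0, -0.006, 0, 0, 0, 0.1]
    - [0, 0, -0.006, 0, 0, 0, 0.1]
    - [0, 0, -0.006, 0, 0, 0, 0.1]
    - [0, 0, -0.006, 0, 0, 0, 0.1]
    - [0, 0, -0.006, 0, 0, 0, 0.1]

```text
t: 11.9
tool_pos: [0.5283, 0.1267, 0.1899]
ee_rot: [0.012, 0.987, -0.089, 0.129]
ft_force: [-0.2, 0.6, -2.1]
opening: 0.221
grip_force: 39.1
```

>>> jog_arm:
  targets:
    - [0, 0, -0.004, 0, 0, 0, 0.1]
    - [0, 0, -0.002, 0, 0, 0, 0.1]
    - [0, 0, 0, 0, 0, 0, 0.1]
    - [0, 0, 0, 0, 0, 0, 0.1]
    - [0, 0, 0, 0, 0, 0, 0.1]

```text
t: 12.32
tool_pos: [0.5275, 0.1268, 0.1928]
ee_rot: [0.012, 0.988, -0.089, 0.129]
ft_force: [0.5, 0.0, -1.8]
opening: 0.217
grip_force: 39.1
```

```bash
python3 s.py
python3 - <<'E'
from plan import *
show((.5433,.1243,.135),.010)
a=cv2.resize(cams.capture("scene")[135:215,270:370,::-1],(400,320),interpolation=2)
w=cv2.resize(cams.capture("wrist")[130:330,130:380,::-1],(400,320),interpolation=2)
cv2.imwrite("pics/end.png",np.hstack([a,w]))
E
```

```text
{'t': 12.3167, 'joints': [0.1424, 0.2913, 1.7453, -0.1084, 0.8607, 1.9544], 'tool_pos': [0.5275, 0.1268, 0.1928], 'moment': [0.0131, 0.1873, -0.0433], 'opening': 0.2168, 'grip_force': 39.0604}
tool F [-0.03407997 -0.10575922  1.85350609] M [-0.03115403 -0.18666789  0.03646605]
shift total/600 [ 0.00098862 -0.000661    0.08331224] turn total/60deg [ 0.00051498  0.00143659 -0.00047298] in goal axes/600 [ 0.0008636  -0.00061561  0.08331398] goal [0.54075363 0.12476336 0.14465926]
```

View pics/end.png

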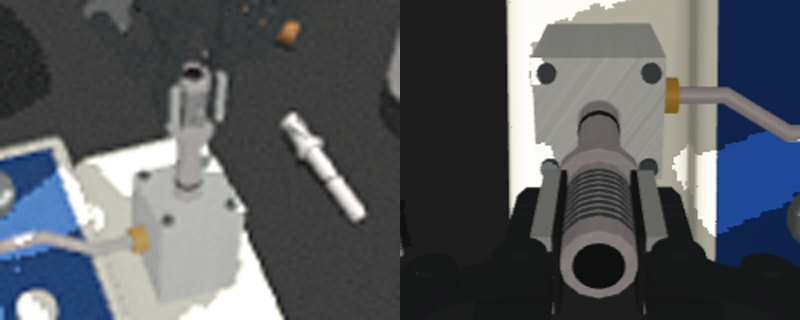

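Run:
```python
from plan import *
st=read_state(); a=cams.capture("scene")[:,:,::-1]; w=cams.capture("wrist")[:,:,::-1].copy()
p,G=goal((.5433,.1243,.135),0); T=tool(st)
def pr(n,P):
    c=cams.calibration(n); f=192/np.tan(np.radians(c["vertical_fov"]/2))
    if n=="wrist": q=(np.linalg.inv(T@c["hand_eye"])@np.r_[P,1])[:3]
    else: q=cv2.Rodrigues(c["rvec"])[0]@P+c["tvec"]
    return np.round([q[0]/q[2]*f+c["cx"],q[1]/q[2]*f+c["cy"]],1)
S=cv2.resize(a[145:195,300:340],None,fx=10,fy=10,interpolation=2); V=cv2.resize(w[180:280,220:290],(350,500),interpolation=2)
for t,m in ((0,0),(.01,.01),(.05,.05),(.094,.094)):
    P=p-t*G[:,2]; s=pr("scene",P); v=pr("wrist",P); print(t,s,v)
    cv2.line(S,tuple(int(x) for x in ((s[0]-300)*10+60,(s[1]-145)*10)),tuple(int(x) for x in ((s[0]-300)*10+100,(s[1]-145)*10)),(0,0,255),2)
    cv2.line(V,tuple(int(x) for x in ((v[0]-220)*5+80,(v[1]-180)*5)),tuple(int(x) for x in ((v[0]-220)*5+130,(v[1]-180)*5)),(0,0,255),2)
cv2.imwrite("pics/fin.png",np.hstack([S,V]))
```

```text
0 [316.9 182.4] [254.  204.6]
0.01 [317.  179.5] [254.  210.5]
0.05 [317.6 167.5] [254.  240.6]
0.094 [318.4 153.3] [254.1 294. ]
```

View pics/fin.png

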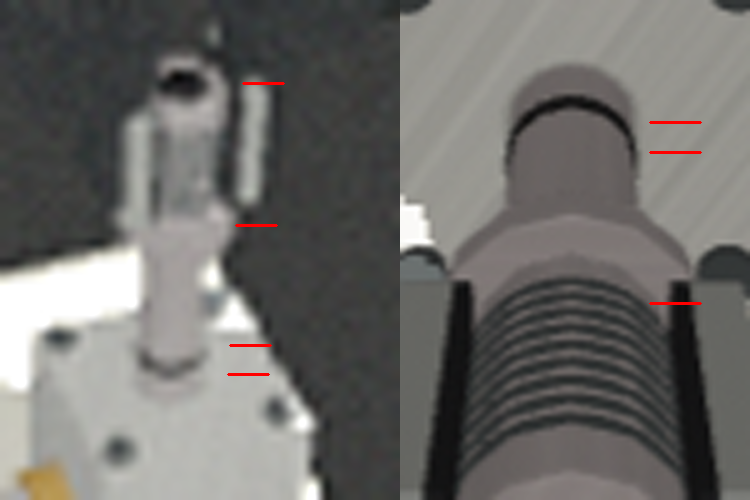

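Both crops show the O-ring with about 10 mm of shank between it and the block (scene ring at y≈365 and mouth at ≈395, with 30 px per 10 mm). The side force is almost nil, so I'll hand in.

```bash
python3 -c "
from rig import hand_in; print(hand_in())"
```

```text
the job is handed in; nothing more can be done
None
```

I turned the air valve shut to its stop, then drew the nozzle straight out and handed the job in with the gripper holding it in the bore, its O-ring about 10 mm clear of the block; the hand-in gave no verdict.

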